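# Fit the probing mask and hold the contact probe on the test pad

## Task

Lower the black mask plate over the two locating pins of the aluminium test fixture until it lies flush, with its square window over the round test pad, and let go of it. Then lift the contact probe out of its stand and, holding it upright, press its sprung tip gently onto the pad through the window until the tip is about halfway in, clear of the plate; finish while still holding the probe there. Do not bottom the probe out hard, and leave the steel block, the loupe and the small bottle where they are.

Things in the scene. Friction and masses are not known exactly. Their poses are not given: they have to be found in the camera images.
- fixture: fixed bare aluminium base plate, 90 mm (x) x 160 mm (y) x 12 mm. Origin at the centre of its underside, on the bench; z up. Two steel locating pins, 8 mm in diameter, stand on it at x = 0, y = -60 and +60 mm; they rise 18 mm above its top and taper over their last 7 mm to 3 mm wide.
- pad_top (a point): centre of the top face of the round brass test pad (16 mm across, scribed with a cross), fixed on the fixture at its x = 0, y = +38 mm, 14 mm above the fixture's underside; the pad stands 2 mm above the base plate's top. Axes as the fixture's.
- mask_plate: loose black plate, 80 (x) x 150 (y) x 8 mm, 0.25 kg, flat on the bench at first; origin centre of underside, z up. 11 mm holes at x = 0, y = +-60 mm; 25 mm square window at x = 0, y = +38 mm. Steel bar handle, 16 mm wide (x), 46 mm long (y, centred at y = -7 mm), 24 to 46 mm above the underside, on two posts. Fitted, its underside lies on the fixture's top, y axes the same way.
- window (a point): centre of the mask plate's window at the level of the plate's underside; axes as the plate's.
- stand: fixed grey block, 64 x 64 mm, on a foot of 84 x 84 x 8 mm, 80 mm high in all; origin at the centre of its underside. An upright 18 mm hole in its middle holds the probe.
- probe: loose contact probe, 0.1 kg, upright in the stand, tip down. Origin on its axis at the underside of its round collar (24 mm wide, 4 thick), which rests on the stand; z up, away from the tip. Above: square grip 18 x 18 mm, faces across x and y, 4 to 50 mm above the origin. Below: 14 mm barrel 45 mm long, then the 4 mm sprung tip, ending 65 mm below the origin. Lift it 75 mm to clear.
- probe_point (a point): end of the probe's sprung tip (5 mm ball), 65 mm below the probe's origin when free; z as the probe's.
- probe_tip (a joint): how far the sprung tip is pushed into the probe: 0 free, 0.012 m fully in. The spring gives 0.6 N at first and 0.3 N more per mm (2.4 N when half in, 4.2 N fully in).
- gauge_block: bystander: loose plain steel block 30 x 50 x 22 mm; origin at the centre of its underside.
- loupe: bystander: loose black eye loupe, 43 mm across, 37 mm high; origin at the centre of its underside.
- vial: bystander: loose small amber bottle with black cap, 27 mm across, 57 mm high; origin at the centre of its underside.
- pad: the same brass pad as a part, 16 mm across and 2 mm thick; origin at the centre of its underside, on the fixture's top.
Things that resemble listed ones, but are neither listed nor needed, are in the scene too. Leave any yellow look-alike of the probe alone.

How it is judged (in metres and radians):
On the way:
1. the mask plate lies flush over both pins, window over the pad, and is let go (z of window in the frame of fixture below 0.0138 m and angle between mask_plate's own z axis and vertical below 0.03 rad and horizontal distance between window and pad_top below 0.005 m and angle between the y axis of mask_plate and the y axis of fixture, either way round below 0.07 rad and contact force between the fingers and mask_plate below 0.2 N), for 0.3 s.
At the end, for the whole second after the job is handed in: Plate flat on the fixture (within 1.8 mm, 0.03 rad), window within 5 mm of the pad centre, touched by neither fingers nor probe; fingers hold the probe still, upright within 0.15 rad, tip on the pad (within 8 mm of its centre), pushed in 2 to 10.5 mm with 0.7 to 4.5 N (all of step 1 and horizontal distance between probe_point and pad_top below 0.008 m and contact force between probe and pad between 0.7 and 4.5 N and value of joint probe_tip between 0.002 and 0.0105 m and angle between probe's own z axis and vertical below 0.15 rad and contact force between the fingers and probe above 1 N and contact force between probe and mask_plate below 0.3 N and linear speed of probe below 0.02 m/s); the arm keeps its last pose, push and grip.
It fails at once if the probe is driven into the pad with more than 15 N (contact force between probe and pad above 15 N).
It fails at once if a bystander is moved by more than 20 mm (distance of any of gauge_block, loupe, vial from where it was at the start of the episode above 0.02 m).
It also fails if it takes over 56 s, if anything falls off the work surface, if the arm or the gripper's body presses on something with over 40 N, if the wrist force passes 120 N, or if a joint passes its speed limit or range.

## Robot

A 7-joint arm with a two-finger parallel gripper is mounted at the origin on a cart in front of the work surface, level with it; the furniture and walls round the work are solid. World frame = base frame: x ahead of the robot, y to its left, z up, the work surface at z = 0. Lengths are in m, angles in degrees, forces in N, time in s.
With the tool pointing down it reaches from about 0.425 to 0.875 m from the base axis. Payload 4.7 kg.
Tool frame: the origin (TCP) lies between the finger pads; the fingertips stand env.finger_overhang ahead of it and the grasp point (between the pads) lies 5 mm behind it (env.finger_overhang is the distance from the TCP to the fingertips, in m); z points along the fingers, y is the line along which they close (so a half turn about z gives the same grasp; the last joint's range is limited). The gripper opens to 87 mm and grips with 3 to 60 N. Pads are 19 mm wide; open, the fingers measure 117 mm over their backs; the gripper's body (75 mm by 190 mm) begins 51 mm behind the grasp point.
Start: joints at [71.855, 18.392, -4.016, 83.108, 1.295, 78.541, -3.26], TCP at [0.211, -0.615, 0.237] pointing down, gripper open.
Joint ranges: [-163.93, 163.93], [-17.29, 119.83], [-79.2, 71.16], [3.27, 140.29], [-89.18, 269.18], [5.43, 117.66], [-154.24, 154.24]. Speed limits (degrees/s): [147.25, 147.25, 180, 180, 180, 180, 180].

## Interface

Orientations are given as [roll, pitch, yaw] about the fixed x, y, z axes, in that order (R = Rz(yaw) Ry(pitch) Rx(roll)).
In Python, from cell import telemetry, eyes, env, models gives the robot as it stands. The module is installed in compiled form; this text tells all that it offers.
- The arm moves only by the tool drive_tool, never from a script. Its arguments are lists of equal length, an entry for each row: "angular": the turn, a rotation vector about the tool's x, y, z in rad, a list of three; "delta_pos": the shift along the tool's x, y, z in cm, a list of three; "gripper": the finger opening in cm, from 0 to 8.7. A call has 1 to 20 rows; each row shifts and turns the commanded pose from where the row before left it, along the tool's axes as they then stand; what a row does not reach is not made up. A row lasts 1/10 s, in which the tool goes at most 50 mm and 8.59 degrees, less where a joint would pass 70% of its speed; a pose out of reach is approached as far as the arm can. A call with a gripper value outside its range is refused whole. The fingers move at their own pace and stop on an object; "squeeze" is the grip in N (left out, the last holds). Time passes only in rows, so rows that do not move let the fingers close. It gives the time, the measured TCP pose, the force, the opening and the grip force at its end, in the units of the state.
- telemetry.get_obs(): the state, without advancing time (a new reading comes with each control period).
- eyes.read_camera(name): name is "scene" or "top"; returns a dict with "pixels" (480x640x3 uint8, red, green, blue), "mtx" (3x3 intrinsics, pixels), "D" ([k1, k2, p1, p2, k3] as OpenCV has them; the pictures are not rectified), "origin" and "orientation" of the camera in the world. Camera axes: x right, y down, z forward; pixel columns grow to the right and rows downward; lengths in m; the calibration is good to about 2 mm. A picture is of the moment at which its call begins. There is no depth.
- env.sign_off(): hands the job in; it is judged then, once.
Trained networks look in a picture, given as the dict that the camera call returned (one of the last four; its "shot" number tells which), for a name from the list of things; names that differ only in an ending like _2 or _b are one class to them, and where a whole thing is asked for, a point or a joint stands for the part that bears it (a point fixed in the world has none). Each returns a list of dicts, best first, with "p" (0 to 1); they miss things now and then, are a little off and sometimes report something else, mostly with a low value. They report only what shows in the picture. A call takes as long as a camera call. They do not tell look-alikes from the thing itself.
- models.search_frame(picture, target): "centre" ([column, row] in pixels, amid what is visible of it).
- models.cut_out(picture, target): "pixels" (480x640 bool, what is visible of it) and "centre" ([column, row] in pixels, amid what is visible of it).
The state is a dict: "time_s": time; "qpos": joint angles; "joint_velocities": joint speeds; "effort": joint torques, N m; "tool_pos": TCP position; "tool_rot": TCP orientation; "force": force on the tool from outside, world axes, zero at the start; "wrist_torque": the same for the moment, N m; "grip_width": finger opening in m; "grasp_force": force on a finger pad.
Only numpy, scipy, OpenCV 4.12 (cv2) and the standard library are available. Lean on these libraries where they do the work, as an engineer would, in place of code of your own. Each camera call takes 0.05 s, during which the arm holds its last target. There are 200 camera calls.

## Working session

There is one attempt and no reset: what is moved stays moved. The work goes in short steps, Python scripts to look and compute and a tool call to move; the robot and the scene stay as the last step left them, time stands still between calls to the robot, and variables do not carry over. Pictures are saved under pics/ and viewed, at most 10 in all, crops included, and the job is handed in when it is done.

Besides the shell and the picture viewer there is one more tool, called after "Call:" by a JSON object that holds its "api" and its "payload", one argument or row to a line. drive_tool: Moves the arm, as the interface text tells. Its arguments: {"type":"object","properties":{"angular":{"type":"array","items":{"type":"array","items":{"type":"number"}}},"delta_pos":{"type":"array","items":{"type":"array","items":{"type":"number"}}},"gripper":{"type":"array","items":{"type":"number"}},"squeeze":{"type":"number"}},"required":["angular","delta_pos","gripper"]}

```bash
mkdir -p pics
cat > h.py <<'E'
from cell import telemetry, eyes, env, models
import numpy as np, cv2
from scipy.spatial.transform import Rotation as R
def camR(p):
    o=np.array(p["orientation"],float)
    return o if o.shape==(3,3) else R.from_euler('xyz',o,degrees=True).as_matrix()
def ray(p,uv):
    n=cv2.undistortPoints(np.array(uv,float).reshape(-1,1,2),p["mtx"],np.array(p["D"],float)).reshape(-1,2)
    return (camR(p)@np.c_[n,np.ones(len(n))].T).T
def onz(p,uv,z):
    d=ray(p,uv); o=np.array(p["origin"]); return o+d*((z-o[2])/d[:,2])[:,None]
def proj(p,X):
    Rm=camR(p); X=np.atleast_2d(X).astype(float); r=cv2.Rodrigues(Rm.T)[0]
    return cv2.projectPoints(X,r,-Rm.T@np.array(p["origin"]),np.array(p["mtx"]),np.array(p["D"],float))[0].reshape(-1,2)
def save(p,name): cv2.imwrite("pics/"+name+".png",p["pixels"][:,:,::-1])
E
python3 - <<'E'
from h import *
print(telemetry.get_obs(), env.finger_overhang)
for c in("top","scene"):
    p=eyes.read_camera(c); save(p,c+"0"); print(c,p["origin"],p["orientation"],p["mtx"])
    for t in("fixture","mask_plate","stand","probe","gauge_block","loupe","vial","pad"):
        for m in models.search_frame(p,t)[:3]: print(t,round(m["p"],2),np.round(m["centre"]),onz(p,m["centre"],0.01).round(3))
E
```

```text
{'time_s': 0.0, 'qpos': array([71.85502686, 18.43851111, -4.01444866, 83.17469266,  1.29586367,
       78.53959143, -3.26094609]), 'joint_velocities': array([ 4.56832553e-02,  5.88073201e-02,  1.20770174e-05,  1.41060318e-01,
        7.58388136e-02, -1.14863189e-01, -7.04718237e-03]), 'effort': array([-9.77288109e-04, -4.91284704e+01, -4.04574433e-01, -3.12533391e+01,
       -6.40514656e-02,  4.36721637e-02,  1.68771858e-04]), 'tool_pos': array([ 0.21088248, -0.61429257,  0.23546938]), 'tool_rot': array([-1.79892489e+02,  6.88107563e-03,  1.89529233e+01]), 'force': array([ 0.49675312, -0.17119308, -0.13339166]), 'wrist_torque': array([0.00250195, 0.00147738, 0.01545949]), 'grasp_force': 0.0, 'grip_width': 0.08689256443551631} 0.014
top [0.44612344 0.01983437 1.18116645] [-173.50648443   -0.18081328  -88.41541808] [[475.80602183   0.         326.23909671]
 [  0.         475.80602183 246.71065318]
 [  0.           0.           1.        ]]
fixture 0.71 [329. 286.] [[0.483 0.011 0.01 ]]
mask_plate 0.62 [217. 290.] [[0.465 0.286 0.01 ]]
stand 0.7 [455. 270.] [[ 0.529 -0.302  0.01 ]]
prob
[... 233 characters left out ...]
 [-116.88136086   -0.98306076  -49.88303822] [[543.477846     0.         318.04537226]
 [  0.         543.477846   235.48012478]
 [  0.           0.           1.        ]]
fixture 0.79 [302. 280.] [[ 0.467 -0.006  0.01 ]]
fixture 0.33 [437. 314.] [[ 0.552 -0.3    0.01 ]]
mask_plate 0.86 [216. 241.] [[0.465 0.282 0.01 ]]
stand 0.62 [436. 311.] [[ 0.558 -0.293  0.01 ]]
stand 0.39 [374. 253.] [[ 0.678 -0.054  0.01 ]]
probe 0.85 [442. 281.] [[ 0.672 -0.244  0.01 ]]
probe 0.7 [419. 326.] [[ 0.492 -0.293  0.01 ]]
gauge_block 0.66 [313. 231.] [[0.672 0.135 0.01 ]]
loupe 0.67 [422. 269.] [[ 0.692 -0.183  0.01 ]]
loupe 0.57 [312. 233.] [[0.66 0.13 0.01]]
vial 0.73 [373. 252.] [[ 0.682 -0.05   0.01 ]]
```

View pics/top0.png

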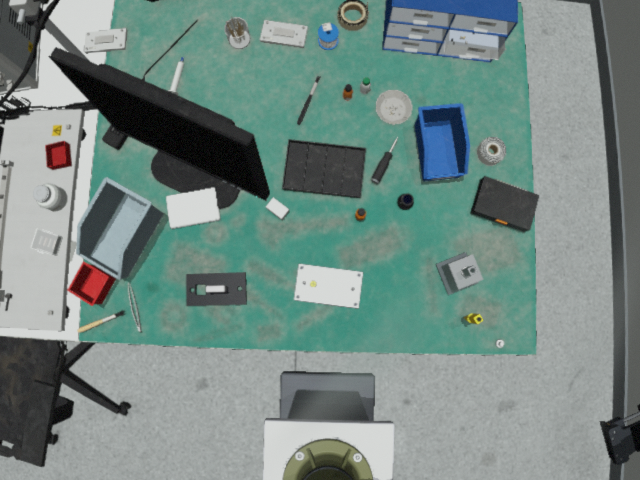

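View pics/scene0.png

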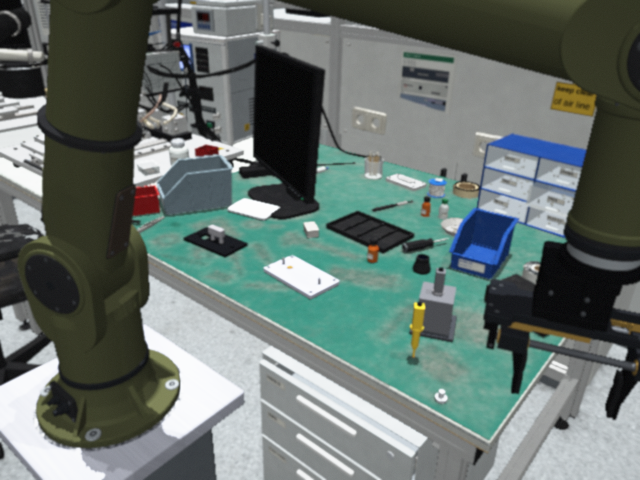

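The top view shows the plate at (217,290) with its window to the left, the fixture at (329,286) with its pad at (313,284), the real grey probe in the stand at about (468,270), and the yellow decoy at (474,319). In both the plate and the fixture, +y points left in the image, which is world +y. Next I fit the models to the masks.

```bash
cat > fit.py <<'E'
from h import *
from scipy.optimize import minimize
def box(x0,x1,y0,y1,z0,z1): return np.array([[x,y,z] for x in(x0,x1) for y in(y0,y1) for z in(z0,z1)])/1000.
def cyl(r,z0,z1,x=0,y=0):
    a=np.linspace(0,2*np.pi,24,endpoint=False); return np.array([[x+r*np.cos(t),y+r*np.sin(t),z] for t in a for z in(z0,z1)])/1000.
M=dict(fixture=[box(-45,45,-80,80,0,12),cyl(4,12,28,0,-60),cyl(4,12,28,0,60)],
 mask_plate=[box(-40,40,-75,75,0,8),box(-8,8,-30,16,24,46)],
 stand=[box(-32,32,-32,32,0,80),box(-42,42,-42,42,0,8)],
 probe=[box(-9,9,-9,9,4,50),cyl(12,0,4)])
def render(p,parts,q,z,S=4):
    r=R.from_euler('z',q[2]).as_matrix(); im=np.zeros((480*S,640*S),np.uint8)
    for b in parts:
        uv=(proj(p,b@r.T+[q[0],q[1],z])+.5)*S-.5
        cv2.fillConvexPoly(im,np.round(cv2.convexHull(uv.astype(np.float32))*16).astype(np.int32),255,shift=4)
    return cv2.resize(im,(640,480),interpolation=cv2.INTER_AREA)/255.
def fit(pics,name,q0,z=0.):
    f=lambda q:sum(np.abs(render(p,M[name],q,z)-m).sum() for p,m in pics)
    s=np.vstack([q0]+[np.array(q0)+d for d in np.diag([.01,.01,.15])])
    o=minimize(f,q0,method='Nelder-Mead',options=dict(initial_simplex=s,xatol=1e-4,fatol=.3,maxiter=120))
    return o.x,o.fun,sum(m.sum() for _,m in pics)
def mask(p,name,near,z=0.01):
    c=[m for m in models.cut_out(p,name) if np.linalg.norm(proj(p,[[*near,z]])[0]-m["centre"])<25]
    return c[0]["pixels"].astype(float) if c else None
E
cat > m.py <<'E'
from fit import *
t,s=eyes.read_camera("top"),eyes.read_camera("scene")
for n,q0,z in(("mask_plate",[.465,.284,0],0),("fixture",[.475,.002,0],0),("stand",[.525,-.29,.2],0),("probe",[.52,-.285,.2],.08)):
    P=[(p,mask(p,n,q0[:2],z+.02)) for p in(t,s)]
    for lab,pp in(("top",P[:1]),("scene",P[1:]),("both",P)):
        if any(m is None for _,m in pp): print(n,lab,"miss");continue
        q,f,a=fit(pp,n,q0,z); print(n,lab,q[:2].round(4),np.degrees(q[2]).round(2),round(f),round(a))
    print(np.round(cv2.minAreaRect(np.argwhere(P[0][1]>0)[:,::-1].astype(np.float32))[0],1) if P[0][1] is not None else '')
p=t
for nm,q in(("a",(140,230,250,350)),("b",(270,230,380,340)),("c",(420,230,510,335))): pass
c=[cv2.resize(t["pixels"][240:330,x:x+120],None,fx=6.6,fy=6.6,interpolation=cv2.INTER_CUBIC)[:,:,::-1] for x in(160,270,400)]
c=[cv2.resize(i,(800,600)) for i in c]
cv2.imwrite("pics/crop1.png",cv2.resize(np.vstack([np.hstack(c[:2]),np.hstack([c[2],c[2]*0])]),(800,600)))
E
python3 m.py
```

```text
mask_plate top [0.467 0.291] 4.14 198 1821
mask_plate scene [0.4665 0.2927] 4.29 56 1129
mask_plate both [0.4668 0.292 ] 4.06 259 2950
[215.9 289.2]
fixture top [0.4839 0.0129] -5.47 109 2349
fixture scene [0.4845 0.0128] -6.04 180 1617
fixture both [0.484  0.0134] -5.4 289 3966
[327.9 285. ]
stand top [ 0.5227 -0.3079] 21.63 207 1198
stand scene [ 0.5241 -0.3078] 22.71 467 1727
stand both [ 0.5236 -0.3077] 22.24 682 2925
[458.7 272. ]
probe top [ 0.5218 -0.3083] 19.52 30 108
probe scene [ 0.5234 -0.3082] 24.29 25 293
probe both [ 0.5228 -0.3086] 24.71 60 401
[468.5 271. ]
```

View pics/crop1.png

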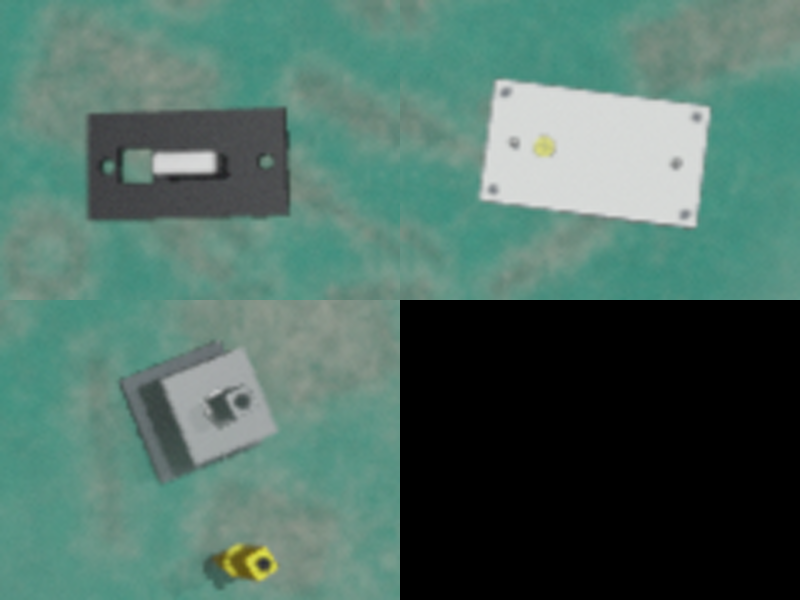

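Call:
{"api": "drive_tool", "payload": {
  "angular": [
    [0,0,-0.131],
    [0,0,-0.131],
    [0,0,-0.131],
    [0,0,-0.131],
    [0,0,-0.131],
    [0,0,-0.131],
    [0,0,-0.131],
    [0,0,-0.131],
    [0,0,-0.131],
    [0,0,-0.131]
  ],
  "delta_pos": [
    [0,0,0],
    [0,0,0],
    [0,0,0],
    [0,0,0],
    [0,0,0],
    [0,0,0],
    [0,0,0],
    [0,0,0],
    [0,0,0],
    [0,0,0]
  ],
  "gripper": [8.7,8.7,8.7,8.7,8.7,8.7,8.7,8.7,8.7,8.7]
}}

```text
time_s: 2.4
tool_pos: [0.211, -0.6148, 0.2366]
tool_rot: [-180.0, 0.0, 94.3]
force: [0.6, 0.4, -0.2]
grip_width: 0.0868
grasp_force: 0.0
```

Call:
{"api": "drive_tool", "payload": {
  "angular": [
    [0,0,0],
    [0,0,0],
    [0,0,0],
    [0,0,0],
    [0,0,0],
    [0,0,0],
    [0,0,0],
    [0,0,0],
    [0,0,0],
    [0,0,0],
    [0,0,0],
    [0,0,0],
    [0,0,0],
    [0,0,0],
    [0,0,0],
    [0,0,0],
    [0,0,0],
    [0,0,0]
  ],
  "delta_pos": [
    [1,0.7,0],
    [2.5,1.6,0],
    [3,2,0],
    [3,2,0],
    [3,2,0],
    [3,2,0],
    [3,2,0],
    [3,2,0],
    [3,2,0],
    [3,2,0],
    [3,2,0],
    [3,2,0],
    [3,2,0],
    [3,2,0],
    [3,2,0],
    [3,2,0],
    [2.5,1.6,0],
    [1,0.7,0]
  ],
  "gripper": [8.7,8.7,8.7,8.7,8.7,8.7,8.7,8.7,8.7,8.7,8.7,8.7,8.7,8.7,8.7,8.7,8.7,8.7]
}}

```text
time_s: 4.2
tool_pos: [0.5028, -0.0989, 0.2368]
tool_rot: [180.0, -0.0, 94.2]
force: [-0.4, 0.4, 1.2]
grip_width: 0.0867
grasp_force: 0.0
```

```bash
cat > go.py <<'E'
import sys
from h import *
# usage: go.py x y z yaw -> total tool-frame shift (cm) and rotvec (rad); shift expressed in present tool axes
o=telemetry.get_obs(); x,y,z,yaw=map(float,sys.argv[1:5])
A=R.from_euler('xyz',o['tool_rot'],degrees=True); B=R.from_euler('xyz',[180,0,yaw],degrees=True)
print("t",round(o['time_s'],2),"pos",o['tool_pos'].round(4),"rot",o['tool_rot'].round(2),"F",o['force'].round(2),"w",round(o['grip_width'],4),round(o['grasp_force'],1),"q",o['qpos'].round(0))
d=np.array([x,y,z])-o['tool_pos']
print("shift now-axes",(A.inv().apply(d)*100).round(2),"shift after turn",(B.inv().apply(d)*100).round(2),"turn",(A.inv()*B).as_rotvec().round(4))
E
python3 go.py 0.467 0.285 0.1 94.1
```

```text
t 4.2 pos [ 0.5028 -0.0989  0.2368] rot [ 1.7996e+02 -3.0000e-02  9.4160e+01] F [-0.37  0.42  1.17] w 0.0867 0.0 q [ 49.   4. -42. 101.   3.  76.  10.]
shift now-axes [38.54 -0.79 13.7 ] shift after turn [38.55 -0.82 13.68] turn [ 0.0007 -0.0006  0.0011]
```

Call:
{"api": "drive_tool", "payload": {
  "angular": [
    [0,0,0],
    [0,0,0],
    [0,0,0],
    [0,0,0],
    [0,0,0],
    [0,0,0],
    [0,0,0],
    [0,0,0],
    [0,0,0],
    [0,0,0],
    [0,0,0],
    [0,0,0],
    [0,0,0],
    [0,0,0],
    [0,0,0],
    [0,0,0]
  ],
  "delta_pos": [
    [1.3,0,0],
    [3,-0.1,0.5],
    [3,-0.1,1],
    [3,-0.1,1],
    [3,-0.1,1],
    [3,-0.1,1],
    [3,-0.1,1],
    [3,-0.1,1],
    [3,-0.1,1],
    [3,0,1],
    [3,0,1],
    [3,0,1.5],
    [2.5,0,1.5],
    [1.5,0,1.2],
    [0.25,0,0],
    [0,0,0]
  ],
  "gripper": [8.7,8.7,8.7,8.7,8.7,8.7,8.7,8.7,8.7,8.7,8.7,8.7,8.7,8.7,8.7,8.7]
}}

```text
time_s: 5.8
tool_pos: [0.467, 0.2798, 0.0994]
tool_rot: [-180.0, 0.1, 94.0]
force: [-0.3, 0.0, 0.5]
grip_width: 0.0869
grasp_force: 0.0
```

```bash
python3 go.py 0.467 0.285 0.03 94.1
python3 - <<'E'
from h import *
p=eyes.read_camera("scene"); c=proj(p,[.467,.285,.04])[0].astype(int); print(c)
i=p["pixels"][c[1]-75:c[1]+75,c[0]-100:c[0]+100]
cv2.imwrite("pics/g1.png",cv2.resize(i,(800,600),interpolation=cv2.INTER_CUBIC)[:,:,::-1])
E
```

```text
t 5.8 pos [0.467  0.2798 0.0994] rot [-1.7996e+02  7.0000e-02  9.3950e+01] F [-0.33  0.02  0.5 ] w 0.0869 0.0 q [ 14.  20. -55. 106.  19.  63. -44.]
shift now-axes [0.53 0.04 6.94] shift after turn [0.52 0.04 6.94] turn [-0.0007  0.0013 -0.0026]
[215 229]
```

Call:
{"api": "drive_tool", "payload": {
  "angular": [
    [0,0,0],
    [0,0,0],
    [0,0,0],
    [0,0,0],
    [0,0,0],
    [0,0,0],
    [0,0,0],
    [0,0,0],
    [0,0,0],
    [0,0,0],
    [0,0,0],
    [0,0,0],
    [0,0,0],
    [0,0,0],
    [0,0,0],
    [0,0,0]
  ],
  "delta_pos": [
    [0.5,0,1],
    [0,0,1.6],
    [0,0,1.6],
    [0,0,1.4],
    [0,0,0.9],
    [0,0,0.4],
    [0,0,0],
    [0,0,0],
    [0,0,0],
    [0,0,0],
    [0,0,0],
    [0,0,0],
    [0,0,0],
    [0,0,0],
    [0,0,0],
    [0,0,0]
  ],
  "gripper": [8.7,8.7,8.7,8.7,8.7,8.7,8.7,1,1,1,1,1,1,1,1,1],
  "squeeze": 20
}}

```text
time_s: 7.45
tool_pos: [0.4667, 0.2858, 0.0305]
tool_rot: [-180.0, 0.0, 94.0]
force: [0.9, 0.9, 0.3]
grip_width: 0.0235
grasp_force: 0.0
```

```bash
python3 go.py 0.467 0.285 0.1 94.1
```

```text
t 7.45 pos [0.4667 0.2858 0.0305] rot [-1.800e+02  1.000e-02  9.401e+01] F [0.86 0.87 0.28] w 0.0235 0.0 q [  9.  26. -52. 109.  24.  57. -49.]
shift now-axes [-0.08  0.03 -6.95] shift after turn [-0.08  0.03 -6.95] turn [-0.0001  0.0001 -0.0015]
```

Call:
{"api": "drive_tool", "payload": {
  "angular": [
    [0,0,0],
    [0,0,0],
    [0,0,0],
    [0,0,0],
    [0,0,0],
    [0,0,0],
    [0,0,0],
    [0,0,0],
    [0,0,0],
    [0,0,0],
    [0,0,0],
    [0,0,0],
    [0,0,0],
    [0,0,0]
  ],
  "delta_pos": [
    [0,0,0],
    [0,0,0],
    [0,0,0],
    [0,0,0],
    [0,0,0],
    [0,0,-0.3],
    [0,0,-0.7],
    [0,0,-1],
    [0,0,-1],
    [0,0,-1],
    [0,0,-1],
    [0,0,-1],
    [0,0,-0.7],
    [0,0,-0.3]
  ],
  "gripper": [1,1,1,1,1,1,1,1,1,1,1,1,1,1],
  "squeeze": 30
}}

```text
time_s: 8.85
tool_pos: [0.4672, 0.286, 0.1015]
tool_rot: [179.9, -0.0, 94.0]
force: [0.6, -0.1, -2.5]
grip_width: 0.0155
grasp_force: 30.0
```

```bash
cat > pl.py <<'E'
# plate pose while held: fit x,y,yaw at the height of the plate's underside
import sys
from fit import *
z=float(sys.argv[1]); o=telemetry.get_obs(); q0=[*o['tool_pos'][:2],np.radians(o['tool_rot'][2]-90)]
P=[(p,mask(p,"mask_plate",q0[:2],z+.02)) for p in(eyes.read_camera("top"),eyes.read_camera("scene"))]
for lab,pp in(("top",P[:1]),("scene",P[1:])):
    if pp[0][1] is None: print(lab,"miss");continue
    q,f,a=fit(pp,"mask_plate",q0,z); print(lab,q[:2].round(4),np.degrees(q[2]).round(2),round(f),round(a))
save(P[1][0],sys.argv[2])
E
python3 pl.py 0.07 lift; python3 go.py 0.4836 0.0058 0.1 84.5
```

```text
top [0.4665 0.2856] 7.22 1417 826
scene [0.4667 0.2941] 3.55 189 961
t 9.05 pos [0.4665 0.2855 0.1002] rot [-1.7997e+02  2.0000e-02  9.4000e+01] F [-0.51 -0.65 -2.69] w 0.0156 30.0 q [ 13.  21. -55. 106.  19.  64. -45.]
shift now-axes [-28.03  -0.25   0.03] shift after turn [-2.768e+01  4.380e+00  2.000e-02] turn [-0.0006  0.0005  0.1659]
```

View pics/lift.png

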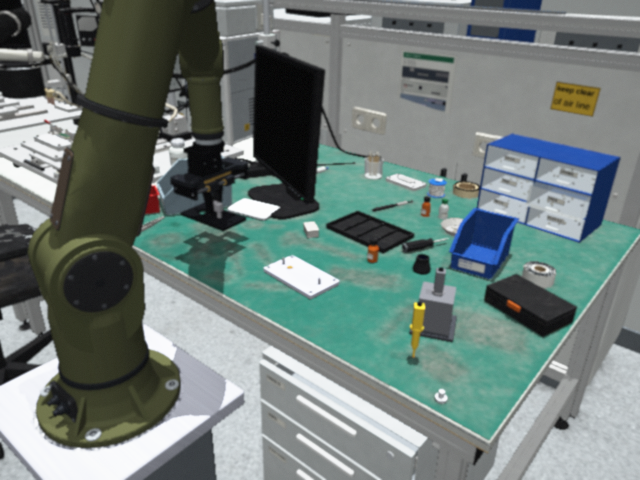

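The plate is held level, and the scene picture shows it above the bench at (215,215). Next I turn it and carry it over the fixture.

Call:
{"api": "drive_tool", "payload": {
  "angular": [
    [0,0,0.055],
    [0,0,0.056],
    [0,0,0.055],
    [0,0,0],
    [0,0,0],
    [0,0,0],
    [0,0,0],
    [0,0,0],
    [0,0,0],
    [0,0,0],
    [0,0,0],
    [0,0,0],
    [0,0,0],
    [0,0,0],
    [0,0,0],
    [0,0,0],
    [0,0,0],
    [0,0,0]
  ],
  "delta_pos": [
    [0,0,0],
    [0,0,0],
    [0,0,0],
    [-0.7,0.1,0],
    [-1.5,0.3,0],
    [-2.5,0.4,0],
    [-2.5,0.4,0],
    [-2.5,0.4,0],
    [-2.5,0.4,0],
    [-2.5,0.4,0],
    [-2.5,0.4,0],
    [-2.5,0.4,0],
    [-2.5,0.4,0],
    [-2.5,0.4,0],
    [-1.5,0.3,0],
    [-1,0.1,0],
    [-0.5,0,0],
    [0,0,0]
  ],
  "gripper": [1,1,1,1,1,1,1,1,1,1,1,1,1,1,1,1,1,1]
}}

```text
time_s: 10.85
tool_pos: [0.4836, 0.0056, 0.1003]
tool_rot: [-180.0, 0.0, 84.5]
force: [0.6, -0.9, -1.9]
grip_width: 0.0156
grasp_force: 30.0
```

```bash
python3 pl.py 0.07 over; python3 go.py 0.4835 0.0061 0.07 84.5
```

```text
top miss
scene [0.4855 0.01  ] -6.67 258 1240
t 11.05 pos [0.4839 0.0069 0.1005] rot [ 1.800e+02 -2.000e-02  8.461e+01] F [-0.33 -0.17 -2.32] w 0.0154 30.0 q [ 41.   9. -48. 114.   8.  60. -15.]
shift now-axes [-0.09 -0.03  3.05] shift after turn [-0.09 -0.03  3.05] turn [ 0.     -0.0003  0.0019]
```

Call:
{"api": "drive_tool", "payload": {
  "angular": [
    [0,0,0],
    [0,0,0],
    [0,0,0],
    [0,0,0],
    [0,0,0],
    [0,0,0]
  ],
  "delta_pos": [
    [0,0,0.6],
    [0,0,1],
    [0,0,1],
    [0,0,0.8],
    [0,0,0.3],
    [0,0,0]
  ],
  "gripper": [1,1,1,1,1,1]
}}

```text
time_s: 11.65
tool_pos: [0.4834, 0.006, 0.0628]
tool_rot: [-179.9, -0.0, 84.5]
force: [-0.4, -0.3, -2.5]
grip_width: 0.0154
grasp_force: 30.0
```

```bash
python3 - <<'E'
from h import *
p=eyes.read_camera("scene"); print(proj(p,[[.484,.013,.03]]))
cv2.imwrite("pics/near.png",cv2.resize(p["pixels"][205:325,220:380],(800,600),interpolation=cv2.INTER_CUBIC)[:,:,::-1])
f=np.array([.4842,.0131]); r=R.from_euler('z',-5.5,degrees=True).as_matrix()[:2,:2]
for n,xy,z in(("pin-",(0,-.06),.03),("pin+",(0,.06),.03),("hole- at plate top",(0,-.06),.041),("hole+",(0,.06),.041),("corner",(-.04,-.075),.041),("corner",(-.04,.075),.041),("corner",(.04,-.075),.041)):
    print(n,((proj(p,[[*(f+r@xy),z]])[0]-[220,205])*5).round())
E
python3 go.py 0.4835 0.0061 0.041 84.5
```

```text
[[300.68363708 266.40759596]]
pin- [496. 357.]
pin+ [317. 259.]
hole- at plate top [497. 336.]
hole+ [316. 239.]
corner [454. 382.]
corner [229. 256.]
corner [584. 317.]
t 11.7 pos [0.4839 0.006  0.0632] rot [-1.7997e+02 -2.0000e-02  8.4500e+01] F [ 0.86 -0.16 -1.83] w 0.016 30.0 q [ 40.  13. -47. 116.  11.  56. -18.]
shift now-axes [ 0.01 -0.04  2.22] shift after turn [ 0.01 -0.04  2.22] turn [-0.0006 -0.0003  0.0001]
```

View pics/near.png

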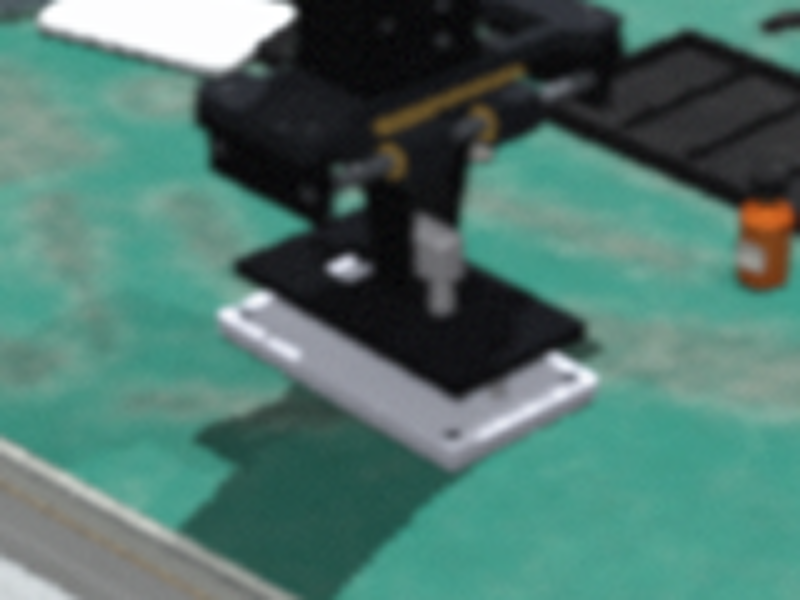

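The plate sits just over the fixture. Its front corner at about (458,384) and right corner at about (585,325) in the crop are within roughly 1 original pixel of the prediction. I'll lower it gently.

Call:
{"api": "drive_tool", "payload": {
  "angular": [
    [0,0,0],
    [0,0,0],
    [0,0,0],
    [0,0,0],
    [0,0,0]
  ],
  "delta_pos": [
    [0,0,0.2],
    [0,0,0.2],
    [0,0,0.2],
    [0,0,0.2],
    [0,0,0]
  ],
  "gripper": [1,1,1,1,1]
}}

```text
time_s: 12.2
tool_pos: [0.4837, 0.0058, 0.0553]
tool_rot: [-180.0, 0.0, 84.5]
force: [-0.8, -0.8, -2.9]
grip_width: 0.0157
grasp_force: 30.0
```

Call:
{"api": "drive_tool", "payload": {
  "angular": [
    [0,0,0],
    [0,0,0],
    [0,0,0],
    [0,0,0],
    [0,0,0]
  ],
  "delta_pos": [
    [0,0,0.2],
    [0,0,0.2],
    [0,0,0.2],
    [0,0,0],
    [0,0,0]
  ],
  "gripper": [1,1,1,1,1]
}}

```text
time_s: 12.7
tool_pos: [0.4838, 0.0059, 0.0494]
tool_rot: [-180.0, -0.0, 84.5]
force: [-0.7, 0.1, -1.5]
grip_width: 0.0157
grasp_force: 30.0
```

Call:
{"api": "drive_tool", "payload": {
  "angular": [
    [0,0,0],
    [0,0,0],
    [0,0,0],
    [0,0,0]
  ],
  "delta_pos": [
    [0,0,0.2],
    [0,0,0.2],
    [0,0,0.2],
    [0,0,0]
  ],
  "gripper": [1,1,1,1]
}}

```text
time_s: 13.1
tool_pos: [0.4838, 0.0059, 0.0432]
tool_rot: [-180.0, -0.0, 84.5]
force: [-0.7, 0.9, -3.0]
grip_width: 0.0158
grasp_force: 30.0
```

Call:
{"api": "drive_tool", "payload": {
  "angular": [
    [0,0,0],
    [0,0,0],
    [0,0,0]
  ],
  "delta_pos": [
    [0,0,0.1],
    [0,0,0.1],
    [0,0,0]
  ],
  "gripper": [1,1,1]
}}

```text
time_s: 13.4
tool_pos: [0.4839, 0.006, 0.0425]
tool_rot: [-180.0, 0.0, 84.5]
force: [-4.2, 0.7, 8.2]
grip_width: 0.0158
grasp_force: 30.0
```

Call:
{"api": "drive_tool", "payload": {
  "angular": [
    [0,0,0],
    [0,0,0],
    [0,0,0],
    [0,0,0],
    [0,0,0],
    [0,0,0],
    [0,0,0],
    [0,0,0],
    [0,0,0],
    [0,0,0],
    [0,0,0],
    [0,0,0],
    [0,0,0],
    [0,0,0],
    [0,0,0],
    [0,0,0]
  ],
  "delta_pos": [
    [0,0,-0.1],
    [0,0,0],
    [0,0,0],
    [0,0,0],
    [0,0,0],
    [0,0,0],
    [0,0,-0.5],
    [0,0,-1.5],
    [0,0,-2],
    [0,0,-2],
    [0,0,-2],
    [0,0,-2],
    [0,0,-2],
    [0,0,-2],
    [0,0,-2],
    [0,0,-1]
  ],
  "gripper": [5,5,5,5,5,5,5,5,5,5,5,5,5,5,5,5]
}}

```text
time_s: 15.0
tool_pos: [0.485, 0.0063, 0.2154]
tool_rot: [179.8, 0.0, 84.5]
force: [0.6, -0.2, -0.2]
grip_width: 0.0499
grasp_force: 0.0
```

```bash
python3 - <<'E'
from fit import *
p=eyes.read_camera("scene"); q0=[.484,.013,-.09]
m=mask(p,"mask_plate",q0[:2],.02)
if m is not None:
    for z in(.012,.016): q,f,a=fit([(p,m)],"mask_plate",q0,z); print(z,q[:2].round(4),np.degrees(q[2]).round(2),round(f),round(a))
cv2.imwrite("pics/placed.png",cv2.resize(p["pixels"][205:325,220:380],(800,600),interpolation=cv2.INTER_CUBIC)[:,:,::-1])
E
python3 go.py 0.5226 -0.3084 0.21 112
```

```text
0.012 [0.486  0.0104] -5.46 90 1430
0.016 [0.481  0.0065] -5.29 99 1430
t 15.1 pos [0.485  0.006  0.2145] rot [1.798e+02 5.000e-02 8.451e+01] F [ 0.23 -0.59  0.34] w 0.05 0.0 q [ 45.   1. -48. 106.   1.  73.  -9.]
shift now-axes [-30.94   6.75   0.5 ] shift after turn [-30.56  -8.29   0.45] turn [ 0.0033  0.0017 -0.4798]
```

View pics/placed.png

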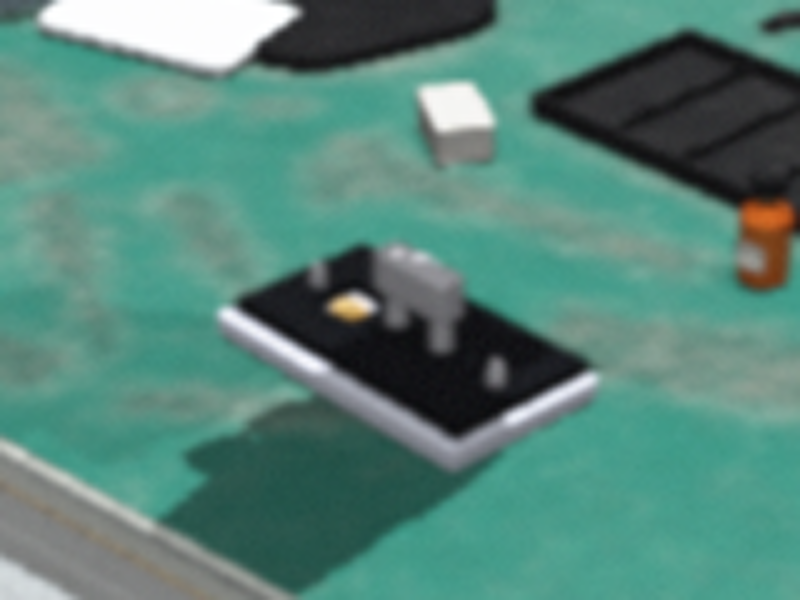

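The plate lies flush with both pins through it, at (318,275) and (496,372) in the crop, and the brass pad shows in the window at (350,305). On to the probe.

Call:
{"api": "drive_tool", "payload": {
  "angular": [
    [0,0,-0.096],
    [0,0,-0.096],
    [0,0,-0.096],
    [0,0,-0.096],
    [0,0,-0.096],
    [0,0,0],
    [0,0,0],
    [0,0,0],
    [0,0,0],
    [0,0,0],
    [0,0,0],
    [0,0,0],
    [0,0,0],
    [0,0,0],
    [0,0,0],
    [0,0,0],
    [0,0,0],
    [0,0,0],
    [0,0,0],
    [0,0,0]
  ],
  "delta_pos": [
    [0,0,0],
    [0,0,0],
    [0,0,0],
    [0,0,0],
    [0,0,0],
    [-1,-0.3,0],
    [-2,-0.5,0],
    [-2.5,-0.7,0],
    [-2.5,-0.7,0],
    [-2.5,-0.7,0],
    [-2.5,-0.7,0],
    [-2.5,-0.7,0],
    [-2.5,-0.7,0],
    [-2.5,-0.7,0],
    [-2.5,-0.7,0],
    [-2.5,-0.7,0],
    [-2.5,-0.6,0],
    [-1.6,-0.4,0],
    [-1,-0.2,0],
    [0,0,0]
  ],
  "gripper": [5,5,5,5,5,5,5,5,5,5,5,5,5,5,5,5,5,5,5,5]
}}

```text
time_s: 17.1
tool_pos: [0.5213, -0.3102, 0.2119]
tool_rot: [-180.0, -0.0, 111.9]
force: [0.5, -0.3, -0.2]
grip_width: 0.05
grasp_force: 0.0
```

```bash
python3 go.py 0.5228 -0.3082 0.107 112
```

```text
t 17.1 pos [ 0.5213 -0.3102  0.2119] rot [-1.7998e+02 -5.0000e-02  1.1186e+02] F [ 0.46 -0.28 -0.16] w 0.05 0.0 q [ 57.  17. -35.  91.  10.  76.  43.]
shift now-axes [ 0.12  0.22 10.49] shift after turn [ 0.13  0.21 10.49] turn [-0.0004 -0.0008 -0.0025]
```

Call:
{"api": "drive_tool", "payload": {
  "angular": [
    [0,0,0],
    [0,0,0],
    [0,0,0],
    [0,0,0],
    [0,0,0],
    [0,0,0],
    [0,0,0],
    [0,0,0],
    [0,0,0],
    [0,0,0],
    [0,0,0],
    [0,0,0],
    [0,0,0],
    [0,0,0],
    [0,0,0],
    [0,0,0],
    [0,0,0],
    [0,0,0]
  ],
  "delta_pos": [
    [0.1,0.2,0.5],
    [0,0,1.5],
    [0,0,2],
    [0,0,2],
    [0,0,2],
    [0,0,1.5],
    [0,0,0.7],
    [0,0,0.3],
    [0,0,0],
    [0,0,0],
    [0,0,0],
    [0,0,0],
    [0,0,0],
    [0,0,0],
    [0,0,0],
    [0,0,0],
    [0,0,0],
    [0,0,0]
  ],
  "gripper": [5,5,5,5,5,5,5,5,5,1.2,1.2,1.2,1.2,1.2,1.2,1.2,1.2,1.2],
  "squeeze": 25
}}

```text
time_s: 18.9
tool_pos: [0.5231, -0.3074, 0.1077]
tool_rot: [-180.0, 0.0, 112.0]
force: [-1.6, 0.3, 2.8]
grip_width: 0.0177
grasp_force: 24.4
```

```bash
python3 go.py 0.5228 -0.3082 0.107 112
```

```text
t 18.9 pos [ 0.5231 -0.3074  0.1077] rot [-1.7999e+02  1.0000e-02  1.1200e+02] F [-1.56  0.34  2.77] w 0.0177 24.4 q [ 56.  22. -34.  97.  14.  65.  40.]
shift now-axes [-0.07 -0.06  0.07] shift after turn [-0.07 -0.06  0.07] turn [-0.0002  0.0002 -0.0001]
```

Call:
{"api": "drive_tool", "payload": {
  "angular": [
    [0,0,0],
    [0,0,0],
    [0,0,0],
    [0,0,0],
    [0,0,0],
    [0,0,0],
    [0,0,0],
    [0,0,0],
    [0,0,0],
    [0,0,0],
    [0,0,0]
  ],
  "delta_pos": [
    [0,0,-0.3],
    [0,0,-0.7],
    [0,0,-1],
    [0,0,-1.3],
    [0,0,-1.5],
    [0,0,-1.5],
    [0,0,-1.5],
    [0,0,-1.5],
    [0,0,-1],
    [0,0,-0.5],
    [0,0,0]
  ],
  "gripper": [1.2,1.2,1.2,1.2,1.2,1.2,1.2,1.2,1.2,1.2,1.2]
}}

```text
time_s: 20.0
tool_pos: [0.5234, -0.3074, 0.2163]
tool_rot: [180.0, 0.1, 112.0]
force: [-0.1, 0.0, -0.4]
grip_width: 0.0182
grasp_force: 24.4
```

```bash
python3 - <<'E'
from h import *
p=eyes.read_camera("scene"); o=telemetry.get_obs(); T=o['tool_pos']
# predicted tip & origin with probe straight below TCP
c=proj(p,[T-[0,0,.0277],T-[0,0,.0727],T-[0,0,.0927]]); a=(c[0]-[60,25]).astype(int)
print("pred collar, barrel end, tip in crop",((c-a)*5).round())
cv2.imwrite("pics/held.png",cv2.resize(p["pixels"][a[1]:a[1]+120,a[0]:a[0]+160],(800,600),interpolation=cv2.INTER_CUBIC)[:,:,::-1])
E
python3 go.py 0.4878 0.0509 0.21 112
```

```text
pred collar, barrel end, tip in crop [[301. 129.]
 [286. 234.]
 [280. 280.]]
t 20.05 pos [ 0.5231 -0.3073  0.2155] rot [-179.99    0.    112.  ] F [-1.17  0.32 -1.5 ] w 0.0187 24.4 q [ 57.  17. -35.  90.  10.  76.  42.]
shift now-axes [34.53 10.15  0.55] shift after turn [34.53 10.15  0.55] turn [-0.0002  0.      0.    ]
```

View pics/held.png

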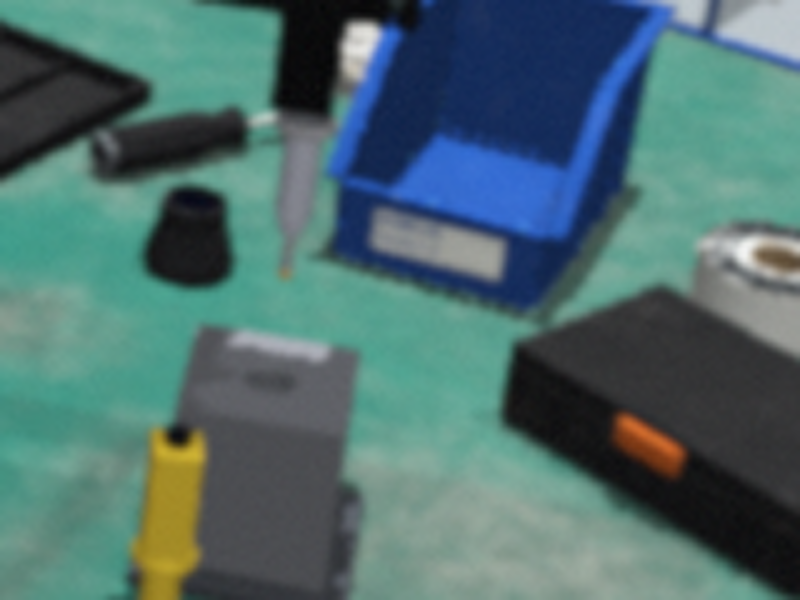

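The probe is out of its stand and upright, with the tip at (286,276) in the crop against a prediction of (280,280). I'll carry it over the pad.

Call:
{"api": "drive_tool", "payload": {
  "angular": [
    [0,0,0],
    [0,0,0],
    [0,0,0],
    [0,0,0],
    [0,0,0],
    [0,0,0],
    [0,0,0],
    [0,0,0],
    [0,0,0],
    [0,0,0],
    [0,0,0],
    [0,0,0],
    [0,0,0],
    [0,0,0],
    [0,0,0],
    [0,0,0],
    [0,0,0],
    [0,0,0],
    [0,0,0]
  ],
  "delta_pos": [
    [0.7,0.2,0],
    [1.3,0.4,0],
    [2,0.6,0],
    [2.4,0.7,0],
    [2.4,0.7,0],
    [2.4,0.7,0],
    [2.4,0.7,0],
    [2.4,0.7,0],
    [2.4,0.7,0],
    [2.4,0.7,0],
    [2.4,0.7,0],
    [2.4,0.7,0],
    [2.4,0.7,0],
    [2,0.6,0],
    [2,0.6,0],
    [1.4,0.4,0],
    [1,0.3,0],
    [0.5,0.1,0],
    [0,0,0]
  ],
  "gripper": [1.2,1.2,1.2,1.2,1.2,1.2,1.2,1.2,1.2,1.2,1.2,1.2,1.2,1.2,1.2,1.2,1.2,1.2,1.2]
}}

```text
time_s: 21.95
tool_pos: [0.4868, 0.0549, 0.2155]
tool_rot: [-180.0, 0.0, 112.0]
force: [0.1, 0.3, -0.8]
grip_width: 0.0181
grasp_force: 24.4
```

```bash
python3 go.py 0.4878 0.0509 0.125 112
```

```text
t 21.95 pos [0.4868 0.0549 0.2155] rot [-1.7999e+02  1.0000e-02  1.1205e+02] F [ 0.09  0.31 -0.76] w 0.0181 24.4 q [ 41.   2. -51. 105.   2.  73.  12.]
shift now-axes [-0.41 -0.05  9.05] shift after turn [-0.41 -0.05  9.05] turn [-0.0002  0.0002  0.0008]
```

Next I lower until the tip is about 18 mm above the pad, then check alignment up close.

Call:
{"api": "drive_tool", "payload": {
  "angular": [
    [0,0,0],
    [0,0,0],
    [0,0,0],
    [0,0,0],
    [0,0,0],
    [0,0,0],
    [0,0,0],
    [0,0,0]
  ],
  "delta_pos": [
    [-0.4,0,0.5],
    [0,0,1.5],
    [0,0,2],
    [0,0,2],
    [0,0,1.5],
    [0,0,1],
    [0,0,0.5],
    [0,0,0]
  ],
  "gripper": [1.2,1.2,1.2,1.2,1.2,1.2,1.2,1.2]
}}

```text
time_s: 22.75
tool_pos: [0.4882, 0.0508, 0.125]
tool_rot: [-180.0, -0.0, 112.0]
force: [0.1, 0.6, -0.6]
grip_width: 0.018
grasp_force: 24.4
```

```bash
python3 go.py 0.4878 0.0509 0.1 112
python3 - <<'E'
from h import *
p=eyes.read_camera("scene"); o=telemetry.get_obs(); T=o['tool_pos']
c=proj(p,[T-[0,0,.0927],[.4878,.0509,.014]]); a=(c[1]-[50,45]).astype(int)
print("pred tip, pad in crop",((c-a)*8).round(), "scale mm/px", )
cv2.imwrite("pics/abv.png",cv2.resize(p["pixels"][a[1]:a[1]+75,a[0]:a[0]+100],(800,600),interpolation=cv2.INTER_CUBIC)[:,:,::-1])
for X in([.01,0,0],[0,.01,0],[0,0,.01]): print(X,(8*(proj(p,np.array([.4878,.0509,.014])+X)[0]-c[1])).round(1))
E
```

```text
t 22.75 pos [0.4882 0.0508 0.125 ] rot [-1.7996e+02 -4.0000e-02  1.1200e+02] F [ 0.15  0.58 -0.63] w 0.018 24.4 q [ 39.   8. -51. 112.   7.  63.   7.]
shift now-axes [ 0.03 -0.03  2.5 ] shift after turn [ 0.03 -0.04  2.5 ] turn [-0.0007 -0.0006 -0.    ]
pred tip, pad in crop [[407. 304.]
 [405. 362.]] scale mm/px
[0.01, 0, 0] [ 23.2 -12.8]
[0, 0.01, 0] [-25.1 -11.5]
[0, 0, 0.01] [ -0.2 -29.9]
```

View pics/abv.png

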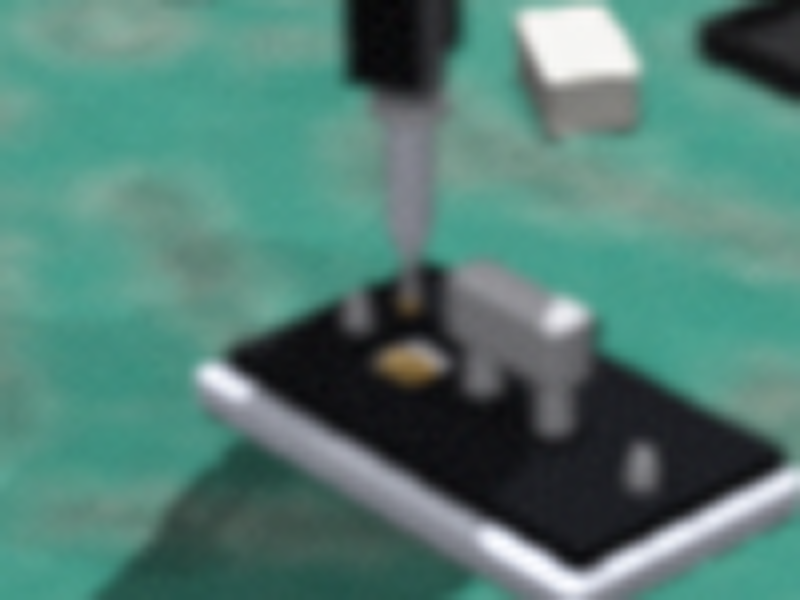

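The tip is at (408,303) as predicted (407,304), and the pad is at (408,365) against (405,362), so it is aligned. Pressing slowly.

Call:
{"api": "drive_tool", "payload": {
  "angular": [
    [0,0,0],
    [0,0,0],
    [0,0,0],
    [0,0,0],
    [0,0,0],
    [0,0,0]
  ],
  "delta_pos": [
    [0,0,0.4],
    [0,0,0.5],
    [0,0,0.5],
    [0,0,0.3],
    [0,0,0],
    [0,0,0]
  ],
  "gripper": [1.2,1.2,1.2,1.2,1.2,1.2]
}}

```text
time_s: 23.4
tool_pos: [0.4884, 0.0509, 0.1085]
tool_rot: [-180.0, -0.0, 112.0]
force: [0.3, -0.2, -0.7]
grip_width: 0.0179
grasp_force: 24.4
```

Call:
{"api": "drive_tool", "payload": {
  "angular": [
    [0,0,0],
    [0,0,0],
    [0,0,0],
    [0,0,0],
    [0,0,0],
    [0,0,0],
    [0,0,0],
    [0,0,0],
    [0,0,0],
    [0,0,0]
  ],
  "delta_pos": [
    [0,0,0.1],
    [0,0,0.1],
    [0,0,0.1],
    [0,0,0.1],
    [0,0,0.1],
    [0,0,0.1],
    [0,0,0.1],
    [0,0,0.05],
    [0,0,0],
    [0,0,0]
  ],
  "gripper": [1.2,1.2,1.2,1.2,1.2,1.2,1.2,1.2,1.2,1.2]
}}

```text
time_s: 24.4
tool_pos: [0.4886, 0.0508, 0.1011]
tool_rot: [180.0, 0.0, 112.0]
force: [0.5, -0.8, 0.7]
grip_width: 0.0178
grasp_force: 24.4
```

```bash
python3 go.py 0.4878 0.0509 0.1007 112
python3 - <<'E'
from h import *
F=[]
for i in range(10):
    p=eyes.read_camera("scene"); F.append(telemetry.get_obs()['force'])
print(np.mean(F,0).round(2),np.std(F,0).round(2))
o=telemetry.get_obs(); T=o['tool_pos']; print(T)
c=proj(p,[T-[0,0,.0277],[.4878,.0509,.014]]); a=(c[1]-[50,50]).astype(int)
print(((c-a)*8).round())
cv2.imwrite("pics/press.png",cv2.resize(p["pixels"][a[1]:a[1]+75,a[0]:a[0]+100],(800,600),interpolation=cv2.INTER_CUBIC)[:,:,::-1])
E
```

```text
t 24.4 pos [0.4886 0.0508 0.1011] rot [1.7999e+02 1.0000e-02 1.1200e+02] F [ 0.47 -0.8   0.68] w 0.0178 24.4 q [ 38.  11. -50. 113.   9.  61.   6.]
shift now-axes [ 0.04 -0.07  0.04] shift after turn [ 0.04 -0.07  0.04] turn [0.0002 0.0002 0.    ]
[0.42 0.01 1.16] [0.64 0.44 0.55]
[0.48853819 0.05082336 0.10105564]
[[405. 221.]
 [405. 402.]]
```

View pics/press.png

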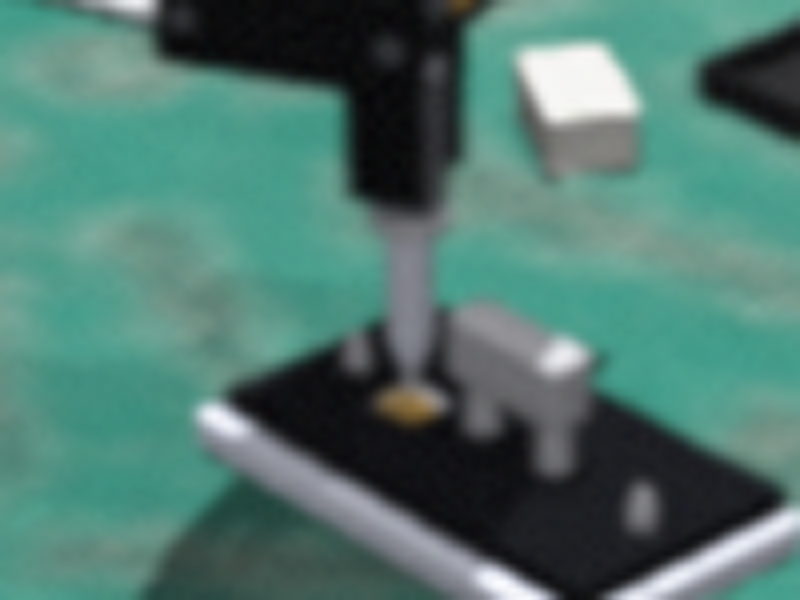

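Mean Fz is +1.2 N, against about −0.8 N for the free-hanging probe, so the spring force is about 2 N and the tip is roughly 5 mm in. The picture shows the tip on the pad at (408,400), clear of the plate. Handing in.

```bash
python3 -c "
from cell import env; print(env.sign_off())"
```

```text
the job is handed in; nothing more can be done
None
```

I handed the job in at about 25 s: the mask plate lies flush on the fixture and released, and the probe is held upright on the pad through the window, tip about 5 mm in at about 2 N; the hand-in gave no verdict.

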